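Set the bottle-top dispenser

TASK

Set the bottle-top dispenser on the wide, squat bottle to 6: from above, turn its scale sleeve until the numeral 6 sits in its click stop at the index tab over the spout, then let go. Leave the setting of the dispenser on the slim, taller bottle as it is, and leave the conical glass flask standing where it is under the wide bottle's spout.

Things in the scene. Friction and masses are not known exactly. Their poses are not given: they have to be found in the camera images.
- wide_sleeve (a joint): Wide dispenser's sleeve, turns on a vertical axis: rad, 0 with numeral 0 at the index, growing clockwise seen from above. Click stops every 24 deg (0.419 rad): N is at N x 0.419, 6 at 2.513, ends just past 0 and 9. Between stops it springs to the nearer; about 0.1 N m turns it. Starts near 3, 4 or 5. White numerals, 8.5 mm tall, rise counterclockwise round its dark flange.
- wide_grip (a point): Grip point on the sleeve's axis, 198 mm above the bench, over the wide amber bottle (94 mm across, clamped to the bench). Upright round ribbed grey grip, 38 mm across, 40 tall: top 14 mm above this point, foot 26 mm below it on the dark flange (84 mm across). Index: fixed ivory tab with black line, 44-56 mm from the axis above the spout, flush with the flange. Nothing within 100 mm is taller.
- slim_zero (a point): Rim point at numeral 0 on the other dispenser's sleeve (not to be turned), 40 mm from its axis, 202 mm above the bench. That dispenser is alike, but on a slim amber bottle (60 mm across, clamped), 30 mm higher: its top is 242 mm above the bench. The two stand 200 mm or more apart, either one to the left.
- flask_center (a point): Centre, half-way up, of the loose conical glass flask under the wide dispenser's spout: 62 mm across the foot, 100 mm tall, about 96 mm from the bottle's axis on the index side. The spout ends 16 mm above its mouth.

How it is judged (in metres and radians):
At the end, for the whole second after the job is handed in: The wide bottle's sleeve rests with the numeral 6 at the index (within 10 degrees, the click stop of 6) (value of joint wide_sleeve between 2.338 and 2.688 rad and velocity of joint wide_sleeve between -0.1 and 0.1 rad/s); the robot touches nothing.
It fails at once if the slim bottle's sleeve is turned by more than about 17 degrees (its zero mark moves more than 12 mm) (distance of slim_zero from where it was at the start of the episode above 0.012 m).
It fails at once if the flask is knocked over or shifted by more than 30 mm (distance of flask_center from where it was at the start of the episode above 0.03 m).
It also fails if it takes over 29 s, if anything falls off the work surface, if the arm or the gripper's body presses on something with over 40 N, if the wrist force passes 120 N, or if a joint passes its speed limit or range.

ROBOT

A 6-joint arm with a two-finger parallel gripper is mounted at the origin on the work surface. World frame = base frame: x ahead of the robot, y to its left, z up, the work surface at z = 0. Lengths are in mm, angles in rad, forces in N, time in s.
With the tool pointing down it reaches from about 350 to 975 mm from the base axis. Payload 7.1 kg.
Tool frame: the origin (TCP) lies at the very end of the fingers, on their centre line; the grasp point (between the pads) lies 19 mm behind it (ctrl.grip_point_offset is the distance from the TCP to the grasp point, in mm); x points along the fingers, y is the direction in which the jaws open and shut, and the axes are right-handed (so a half turn about x gives the same grasp; the last joint's range is limited). The gripper opens to 88 mm and grips with 3 to 60 N. Pads are 20 mm wide; open, the fingers measure 115 mm over their backs; the gripper's body (75 mm by 178 mm) begins 61 mm behind the grasp point.
Start: joints at [-1.121, 0.423, 1.63, -0, 1.089, -0.019], TCP at [282.399, -557.544, 222.675] pointing down, gripper open.
Joint ranges: [-3, 3], [-0.9, 2.11], [0.09, 2.58], [-1.31, 4.45], [0.11, 2.69], [-2.54, 2.54]. Speed limits (rad/s): [2.39, 2.39, 3.01, 3.14, 3.14, 3.14].

INTERFACE

Orientations are given as a rotation vector (axis times angle).
In Python, from workcell import ctrl, vision, workorder gives the robot as it stands.
- The arm moves only by the shell command python3 -m crank 'ROWS'. ROWS is JSON, a list of rows, each a list of 3 entries, a list of its own where there are three numbers: the shift along the tool's x, y, z in m, then the turn, a rotation vector about the tool's x, y, z in rad, then the finger opening in m, from 0 to 0.0878. In form: [[[dx, dy, dz], [wx, wy, wz], jaw], ...]. A call has exactly 8 rows; each row shifts and turns the commanded pose from where the row before left it, along the tool's axes as they then stand; what a row does not reach is not made up. A row lasts 1/12 s, in which the tool goes at most 41.7 mm and 7.16 degrees, less where a joint would pass 70% of its speed; a pose out of reach is approached as far as the arm can. A call with a gripper value outside its range is refused whole. The fingers move at their own pace and stop on an object; the grip force is fixed at half the most. Time passes only in rows, so rows that do not move let the fingers close, or fill a call up. It gives the time, the measured TCP pose, the force and the opening at its end, in the units of the state.
- ctrl.get_obs(): the state, without advancing time (a new reading comes with each control period).
- vision.get_image(name): name is "side" or "top"; returns a dict with "img" (400x640x3 uint8, blue, green, red), "mtx" (3x3 intrinsics, pixels), "rvec" (rotation vector, rad) and "tvec" (3), from world to camera coordinates, as OpenCV has them. Camera axes: x right, y down, z forward; pixel columns grow to the right and rows downward; lengths in mm; the calibration is good to about 2 mm. A picture is of the moment at which its call begins. There is no depth.
- workorder.close_job(): hands the job in, once; it reports no verdict.
The state is a dict: "t": time; "qpos": joint angles; "qvel": joint speeds; "joint_torque": joint torques, N m; "ee_pos": TCP position; "orientation": TCP orientation; "ft_force": force on the tool from outside, world axes, zero at the start; "moment": the same for the moment, N m; "width": finger opening in mm.
Only numpy, scipy, OpenCV 4.12 (cv2) and the standard library are available. Lean on these libraries where they do the work, as an engineer would, in place of code of your own. Each camera call takes 0.05 s, during which the arm holds its last target.

## Working session

There is one attempt and no reset: what is moved stays moved. The work goes in short steps, Python scripts to look and compute and a shell command to move; the robot and the scene stay as the last step left them, time stands still between calls to the robot, and variables do not carry over. Pictures are saved under pics/ and viewed, and the job is handed in when it is done.

```bash
mkdir -p pics; python3 - <<'E'
from workcell import ctrl, vision, workorder
import cv2,numpy as np
o=ctrl.get_obs(); print({k:np.round(v,3) for k,v in o.items()}, ctrl.grip_point_offset)
for n in("side","top"):
    d=vision.get_image(n); cv2.imwrite(f"pics/{n}0.png",d["img"]); np.savez(f"{n}.npz",**d); print(n,d["mtx"].round(1).tolist(),np.ravel(d["rvec"]).round(3),np.ravel(d["tvec"]).round(1))
E
```

```text
{'t': np.float64(0.0), 'qpos': array([-1.121,  0.424,  1.631, -0.   ,  1.089, -0.019]), 'qvel': array([ 0.001, -0.   , -0.001,  0.   ,  0.   ,  0.002]), 'joint_torque': array([-4.0000e-03, -5.4464e+01, -2.7367e+01,  6.4000e-02,  2.3000e-02,
       -0.0000e+00]), 'ee_pos': array([ 282.189, -557.08 ,  221.924]), 'orientation': array([ 1.961,  0.47 , -1.961]), 'ft_force': array([ 0.524, -0.324,  0.52 ]), 'moment': array([0.006, 0.023, 0.008]), 'width': np.float64(87.719)} 18.700000000000003
side [[503.2, 0.0, 319.8], [0.0, 503.2, 198.0], [0.0, 0.0, 1.0]] [ 2.258 -0.126  0.082] [-543.   149.9  990.7]
top [[496.3, 0.0, 319.5], [0.0, 496.3, 198.8], [0.0, 0.0, 1.0]] [ 2.013 -2.18   0.255] [ 24.6 601.4 959.3]
```

View pics/side0.png

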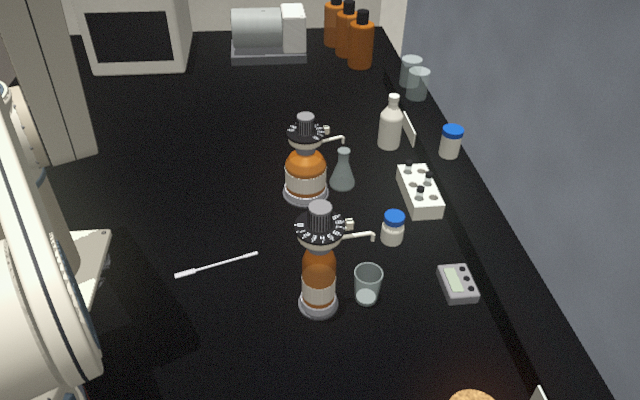

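View pics/top0.png

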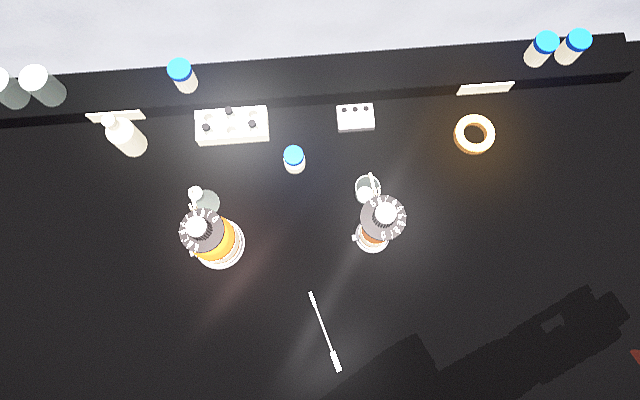

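The side view shows the wide dispenser at about (305,125), with the flask at (343,170). The slim one is at about (320,215). In the top view, the wide grip is at about (196,227), the slim grip at (386,212) and the wide spout end at about (195,193). I'll zoom in.

```bash
python3 - <<'E'
import cv2,numpy as np
a=cv2.imread("pics/side0.png")[95:205,270:370]; b=cv2.imread("pics/top0.png")[175:275,160:260]
cv2.imwrite("pics/zs.png",cv2.resize(a,None,fx=5,fy=5,interpolation=3)); cv2.imwrite("pics/zt.png",cv2.resize(b,None,fx=5.5,fy=5.5,interpolation=3))
E
```

```text
(no output)
```

View pics/zs.png

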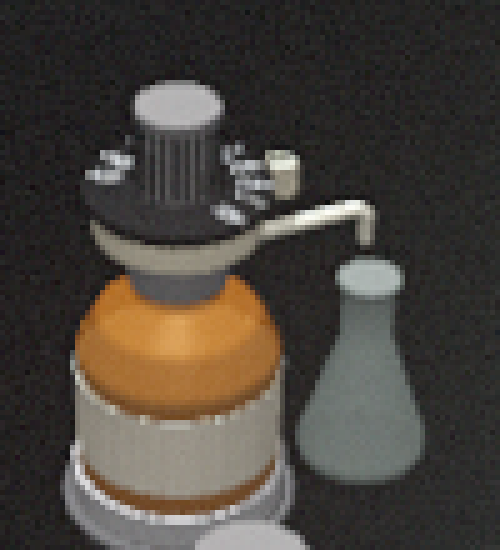

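View pics/zt.png

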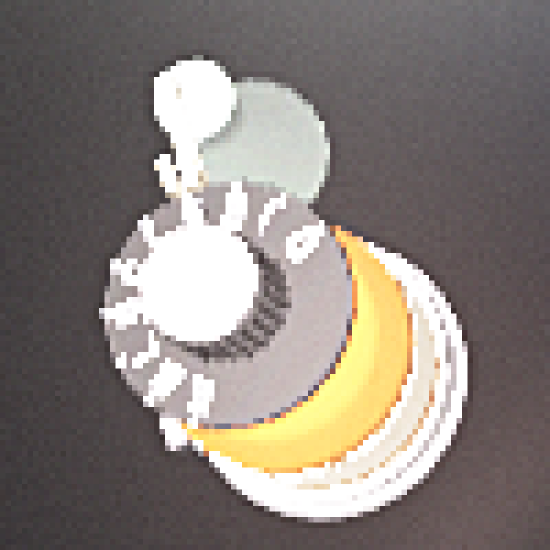

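```bash
cat > h.py <<'E'
import cv2,numpy as np
def load(n): d=np.load(n+".npz"); return d
def ray(d,u,v):
    R=cv2.Rodrigues(d["rvec"])[0]; t=np.ravel(d["tvec"]); C=-R.T@t
    return C,R.T@np.linalg.inv(d["mtx"])@np.array([u,v,1.])
def onz(d,u,v,z):
    C,r=ray(d,u,v); return (C+r*(z-C[2])/r[2]).round(1)
def proj(d,P): return cv2.projectPoints(np.float32(P).reshape(-1,3),d["rvec"],d["tvec"],d["mtx"],None)[0].reshape(-1,2)
def rect(d,c,z,half=70,s=4):
    q=np.float32([[c[0]+half,c[1]+half,z],[c[0]+half,c[1]-half,z],[c[0]-half,c[1]-half,z],[c[0]-half,c[1]+half,z]])
    n=2*half*s; H=cv2.getPerspectiveTransform(proj(d,q).astype(np.float32),np.float32([[0,0],[n,0],[n,n],[0,n]]))
    return cv2.warpPerspective(d["img"],H,(n,n),flags=cv2.INTER_CUBIC)
E
python3 - <<'E'
from h import *
s,t=load("side"),load("top")
print("cams",ray(s,0,0)[0],ray(t,0,0)[0])
print("wide top",onz(s,305.3,115.7,212),onz(t,196.5,226.6,212))
print("slim top",onz(s,320.5,208,242),onz(t,386,213,242))
print("flask mouth",onz(s,270+370/5,95+279/5,100)," spout end top",onz(t,160+195/5.5,175+95/5.5,160))
print("tab s",onz(s,270+283/5,95+160/5,172),"tab t",onz(t,160+182/5.5,175+180/5.5,172))
c=(onz(s,305.3,115.7,212)+onz(t,196.5,226.6,212))/2
im=np.hstack([rect(t,c,172,50,4),rect(s,c,172,50,4)]); cv2.imwrite("pics/rect.png",im)
E
```

```text
cams [ 447.49418204 -727.62146892  754.41369866] [ 360.09996032   -8.20063777 1073.67502986]
wide top [536.7 199.4 212. ] [534.8 198.9 212. ]
slim top [ 527.9 -135.7  242. ] [ 526.4 -132.4  242. ]
flask mouth [628.7 224.4 100. ]  spout end top [611.9 211.9 160. ]
tab s [585.1 215.  172. ] tab t [579.2 214.1 172. ]
```

View pics/rect.png

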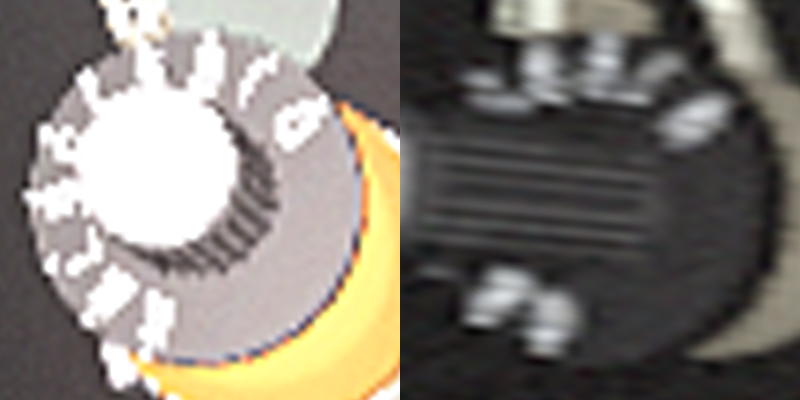

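The rectified view puts 0 at about 35–39° and 9 at about 251°, a span of 216° as expected. The tab is at about 105–110°, so the sleeve reads 3. The flask is 96 mm from the axis, which also agrees. The sleeve needs three clicks clockwise (72°), which is a positive turn about the tool x axis if that points down.

```bash
cat >> h.py <<'E'
def tool():
    from workcell import ctrl
    o=ctrl.get_obs(); R=cv2.Rodrigues(np.array(o["orientation"],float))[0]
    return o,R
def todo(P):
    o,R=tool(); d=np.array(P)-o["ee_pos"]
    print("t",round(float(o["t"]),2),"ee",o["ee_pos"].round(1),"q",o["qpos"].round(3),"F",o["ft_force"].round(1),"M",o["moment"].round(2),"w",round(float(o["width"]),1))
    print("x",R[:,0].round(3),"y",R[:,1].round(3),"z",R[:,2].round(3)); print("tool shift mm",(R.T@d).round(1), "yaw of tool y deg",np.degrees(np.arctan2(R[1,1],R[0,1])).round(1))
E
python3 -c "
from h import *
todo([535.8,199.1,300])"
```

```text
t 0.1 ee [ 282.2 -557.1  222. ] q [-1.121  0.424  1.631 -0.     1.089 -0.019] F [0.2 0.2 0.7] M [ 0.04 -0.02  0.  ] w 87.9
x [-0.001  0.001 -1.   ] y [ 0.452 -0.892 -0.001] z [-0.892 -0.452 -0.   ]
tool shift mm [ -77.2 -560.1 -567.9] yaw of tool y deg -63.1
```

```bash
python3 -m crank '[[[-0.038,0,0],[0,0,0],0.0875],[[-0.038,0,0],[0,0,0],0.0875],[[0,-0.028,-0.028],[0,0,0],0.0875],[[0,-0.028,-0.028],[0,0,0],0.0875],[[0,-0.028,-0.028],[0,0,0],0.0875],[[0,-0.028,-0.028],[0,0,0],0.0875],[[0,-0.028,-0.028],[0,0,0],0.0875],[[0,-0.028,-0.028],[0,0,0],0.0875]]'
python3 -c "
from h import *
todo([535.8,199.1,300])"
```

```text
t: 0.77
ee_pos: [356.3, -329.8, 298.4]
orientation: [1.961, 0.468, -1.961]
ft_force: [0.9, -0.6, -0.1]
width: 87.6
t 0.77 ee [ 356.3 -329.8  298.4] q [-0.771  0.126  1.851  0.     1.165  0.331] F [ 0.9 -0.6 -0.1] M [0.03 0.02 0.01] w 87.6
x [-0.  0. -1.] y [ 0.451 -0.892 -0.   ] z [-0.892 -0.451  0.   ]
tool shift mm [  -1.5 -390.9 -398.9] yaw of tool y deg -63.2
```

```bash
python3 -m crank '[[[0,-0.028,-0.028],[0,0,0],0.0875],[[0,-0.028,-0.028],[0,0,0],0.0875],[[0,-0.028,-0.028],[0,0,0],0.0875],[[0,-0.028,-0.028],[0,0,0],0.0875],[[0,-0.028,-0.028],[0,0,0],0.0875],[[0,-0.028,-0.028],[0,0,0],0.0875],[[0,-0.028,-0.028],[0,0,0],0.0875],[[0,-0.028,-0.028],[0,0,0],0.0875]]'
python3 -m crank '[[[0,-0.028,-0.028],[0,0,0],0.0875],[[0,-0.028,-0.028],[0,0,0],0.0875],[[0,-0.028,-0.028],[0,0,0],0.0875],[[0,-0.024,-0.028],[0,0,0],0.0875],[[0,-0.020,-0.028],[0,0,0],0.0875],[[0,0,-0.014],[0,0,0],0.0875],[[0,0,0],[-0.12,0,0],0.0875],[[0,0,0],[-0.12,0,0],0.0875]]'
python3 -c "
from h import *
todo([535.8,199.1,300])"
```

```text
t: 1.43
ee_pos: [454.9, -28.7, 298.6]
orientation: [1.96, 0.468, -1.96]
ft_force: [1.2, -1.4, -0.1]
width: 87.6
t: 2.1
ee_pos: [534.7, 154.1, 297.9]
orientation: [1.804, 0.675, -1.807]
ft_force: [0.7, -0.0, -0.3]
width: 87.7
t 2.1 ee [534.7 154.1 297.9] q [ 0.259  0.242  1.708 -0.     1.193  1.114] F [ 0.7 -0.  -0.3] M [-0.   -0.04  0.03] w 87.7
x [-0.001 -0.    -1.   ] y [ 0.656 -0.755 -0.001] z [-0.755 -0.656  0.001]
tool shift mm [ -2.1 -33.3 -30.3] yaw of tool y deg -49.0
```

```bash
python3 -m crank '[[[0,-0.022,-0.020],[0,0,0],0.0875],[[0,-0.011,-0.010],[0,0,0],0.0875],[[0,0,0],[-0.12,0,0],0.0875],[[0,0,0],[-0.12,0,0],0.0875],[[0,0,0],[-0.12,0,0],0.0875],[[0,0,0],[-0.12,0,0],0.0875],[[0,0,0],[-0.12,0,0],0.0875],[[0,0,0],[-0.12,0,0],0.0875]]'
python3 -m crank '[[[0,0,0],[-0.12,0,0],0.0875],[[0,0,0],[-0.12,0,0],0.0875],[[0,0,0],[-0.12,0,0],0.0875],[[0,0,0],[-0.12,0,0],0.0875],[[0,0,0],[-0.12,0,0],0.0875],[[0,0,0],[-0.12,0,0],0.0875],[[0,0,0],[-0.12,0,0],0.0875],[[0,0,0],[-0.12,0,0],0.0875]]'
python3 -m crank '[[[0,0,0],[-0.12,0,0],0.0875],[[0,0,0],[-0.12,0,0],0.0875],[[0,0,0],[-0.12,0,0],0.0875],[[0,0,0],[0,0,0],0.0875],[[0,0,0],[0,0,0],0.0875],[[0,0,0],[0,0,0],0.0875],[[0,0,0],[0,0,0],0.0875],[[0,0,0],[0,0,0],0.0875]]'
python3 - <<'E'
from h import *
todo([535.8,199.1,230])
from workcell import vision
im=[]
for n in("side","top"):
    d=vision.get_image(n); np.savez(n+".npz",**d); cv2.imwrite(f"pics/{n}1.png",d["img"])
    c={"side":(60,210,250,390),"top":(140,290,140,280)}[n]
    im.append(cv2.resize(d["img"][c[0]:c[1],c[2]:c[3]],(560,600) if 0 else (390,420)))
cv2.imwrite("pics/v1.png",np.hstack(im))
E
```

```text
t: 2.77
ee_pos: [535.6, 197.9, 298.4]
orientation: [1.309, 1.142, -1.309]
ft_force: [0.0, -0.4, -0.0]
width: 87.5
t: 3.43
ee_pos: [535.6, 197.8, 298.4]
orientation: [0.584, 1.491, -0.585]
ft_force: [-0.3, 0.7, -0.5]
width: 87.7
t: 4.1
ee_pos: [535.8, 197.6, 298.6]
orientation: [0.309, 1.549, -0.309]
ft_force: [-0.3, -0.5, 0.9]
width: 87.5
t 4.1 ee [535.8 197.6 298.6] q [ 0.333  0.264  1.677 -0.     1.201 -0.844] F [-0.3 -0.5  0.9] M [-0.05 -0.14 -0.03] w 87.5
x [-0. -0. -1.] y [ 0.384  0.923 -0.   ] z [ 0.923 -0.384 -0.   ]
tool shift mm [68.6  1.3 -0.6] yaw of tool y deg 67.4
```

View pics/v1.png

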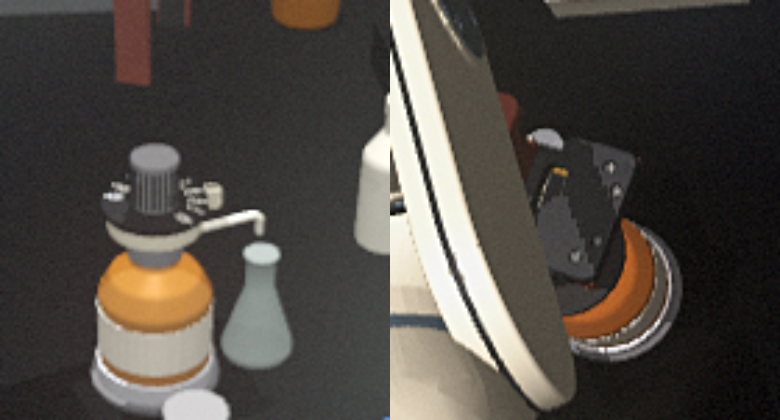

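The side view shows the fingers above the grip with the flask undisturbed. In the top view the arm hides the dial, so I'll descend.

```bash
python3 -m crank '[[[0.030,0.001,0],[0,0,0],0.0875],[[0.030,0,0],[0,0,0],0.0875],[[0.025,0,0],[0,0,0],0.0875],[[0.015,0,0],[0,0,0],0.0875],[[0.010,0,0],[0,0,0],0.0875],[[0.007,0,0],[0,0,0],0.0875],[[0,0,0],[0,0,0],0.0875],[[0,0,0],[0,0,0],0.0875]]'
python3 - <<'E'
from h import *
todo([535.8,199.1,180])
from workcell import vision
d=vision.get_image("side"); cv2.imwrite("pics/v2.png",cv2.resize(d["img"][80:200,250:390],None,fx=5,fy=5))
E
```

```text
t: 4.87
ee_pos: [536.7, 198.7, 182.2]
orientation: [0.309, 1.548, -0.308]
ft_force: [-0.3, 0.1, 0.2]
width: 87.8
t 4.87 ee [536.7 198.7 182.2] q [ 0.334  0.397  1.78   0.     0.964 -0.844] F [-0.3  0.1  0.2] M [ 0.02 -0.11  0.02] w 87.8
x [ 0.001  0.    -1.   ] y [0.383 0.924 0.   ] z [ 0.924 -0.383  0.   ]
tool shift mm [ 2.2  0.  -0.9] yaw of tool y deg 67.5
```

View pics/v2.png

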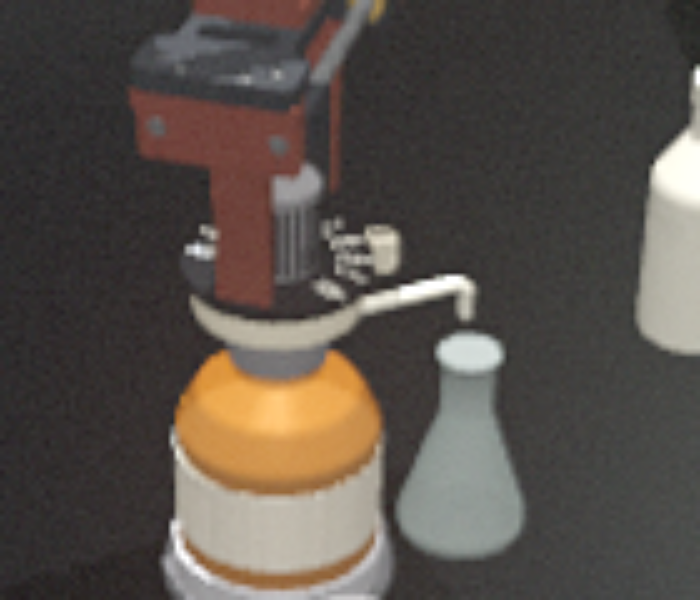

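The fingers straddle the grip at about (295,230) in this zoom and clear the flange and tab. I'll close now.

```bash
python3 -m crank '[[[0,0,0],[0,0,0],0.03],[[0,0,0],[0,0,0],0.03],[[0,0,0],[0,0,0],0.03],[[0,0,0],[0,0,0],0.03],[[0,0,0],[0,0,0],0.03],[[0,0,0],[0,0,0],0.03],[[0,0,0],[0,0,0],0.03],[[0,0,0],[0,0,0],0.03]]'
python3 -c "
from h import *
todo([535.8,199.1,182])"
```

```text
t: 5.58
ee_pos: [536.9, 199.8, 181.9]
orientation: [0.311, 1.547, -0.306]
ft_force: [3.2, 16.6, -8.8]
width: 37.8
t 5.58 ee [536.9 199.8 181.9] q [ 0.334  0.397  1.78   0.002  0.962 -0.844] F [ 3.2 16.6 -8.8] M [ 2.66 -0.62  0.05] w 37.8
x [ 0.002  0.003 -1.   ] y [0.383 0.924 0.003] z [ 0.924 -0.383  0.001]
tool shift mm [-0.1 -1.1 -0.8] yaw of tool y deg 67.4
```

```bash
python3 -m crank '[[[0,0.0015,0],[0,0,0],0.03],[[0,0,0],[0,0,0],0.03],[[0,0,0],[0.07,0,0],0.03],[[0,0,0],[0.07,0,0],0.03],[[0,0,0],[0.07,0,0],0.03],[[0,0,0],[0.07,0,0],0.03],[[0,0,0],[0.07,0,0],0.03],[[0,0,0],[0.07,0,0],0.03]]'
python3 -c "
from h import *
todo([535.8,199.1,182])"
```

```text
t: 6.25
ee_pos: [536.7, 199.8, 181.8]
orientation: [0.638, 1.475, -0.638]
ft_force: [-0.5, 0.6, 2.6]
width: 37.6
t 6.25 ee [536.7 199.8 181.8] q [ 0.336  0.398  1.779 -0.     0.965 -0.419] F [-0.5  0.6  2.6] M [-0.11  0.07  0.19] w 37.6
x [-0. -0. -1.] y [ 0.729  0.685 -0.   ] z [ 0.685 -0.729 -0.   ]
tool shift mm [-0.2 -1.2 -0.1] yaw of tool y deg 43.2
```

```bash
python3 -m crank '[[[0,0,0],[0.07,0,0],0.03],[[0,0,0],[0.07,0,0],0.03],[[0,0,0],[0.07,0,0],0.03],[[0,0,0],[0.07,0,0],0.03],[[0,0,0],[0.07,0,0],0.03],[[0,0,0],[0.07,0,0],0.03],[[0,0,0],[0.07,0,0],0.03],[[0,0,0],[0.07,0,0],0.03]]'
python3 -m crank '[[[0,0,0],[0.07,0,0],0.03],[[0,0,0],[0.07,0,0],0.03],[[0,0,0],[0.07,0,0],0.03],[[0,0,0],[0.07,0,0],0.03],[[0,0,0],[0,0,0],0.03],[[0,0,0],[0,0,0],0.03],[[0,0,0],[0,0,0],0.03],[[0,0,0],[0,0,0],0.03]]'
python3 - <<'E'
from h import *
todo([535.8,199.1,182])
from workcell import vision
d=vision.get_image("side"); cv2.imwrite("pics/v3.png",cv2.resize(d["img"][100:160,270:350],None,fx=8,fy=8,interpolation=2))
E
```

```text
t: 6.92
ee_pos: [536.3, 199.7, 181.8]
orientation: [1.064, 1.296, -1.066]
ft_force: [-1.9, -0.4, 4.0]
width: 37.5
t: 7.58
ee_pos: [536.1, 199.7, 181.8]
orientation: [1.266, 1.171, -1.269]
ft_force: [-3.8, -0.8, 6.0]
width: 37.7
t 7.58 ee [536.1 199.7 181.8] q [0.336 0.398 1.779 0.    0.966 0.415] F [-3.8 -0.8  6. ] M [-0.17  0.83  0.02] w 37.7
x [-0.001 -0.    -1.   ] y [ 0.997 -0.079 -0.001] z [-0.079 -0.997  0.001]
tool shift mm [-0.2 -0.3  0.6] yaw of tool y deg -4.5
```

View pics/v3.png

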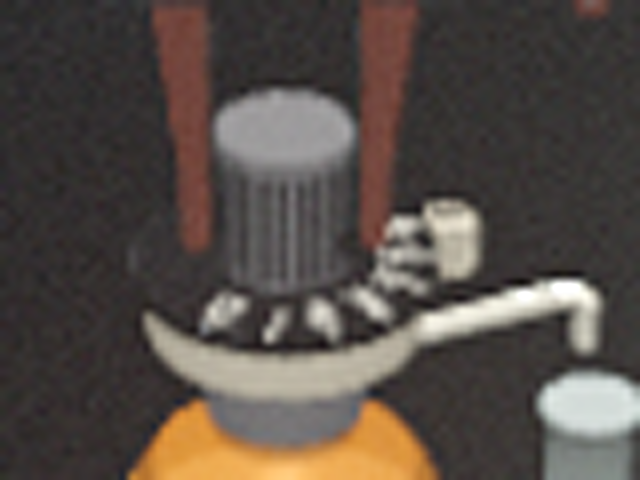

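The numerals have come round: 0 is now at the lower left (225,312), and the tool turned 72° with almost no moment left. I'll release and lift.

```bash
python3 -m crank '[[[0,0,0],[0,0,0],0.08],[[0,0,0],[0,0,0],0.08],[[0,0,0],[0,0,0],0.08],[[0,0,0],[0,0,0],0.08],[[0,0,0],[0,0,0],0.08],[[0,0,0],[0,0,0],0.08],[[-0.010,0,0],[0,0,0],0.08],[[-0.020,0,0],[0,0,0],0.08]]'
python3 -m crank '[[[-0.03,0,0],[0,0,0],0.08],[[-0.04,0,0],[0,0,0],0.08],[[-0.03,0,0],[0,0,0],0.08],[[0,0.03,0.028],[0,0,0],0.08],[[0,0,0.04],[0,0,0],0.08],[[0,0,0.04],[0,0,0],0.08],[[0,0,0.04],[0,0,0],0.08],[[0,0,0.04],[0,0,0],0.08]]'
python3 -m crank '[[[0,0,0.04],[0,0,0],0.08],[[0,0,0.04],[0,0,0],0.08],[[0,0,0.02],[0,0,0],0.08],[[0,0,0],[0,0,0],0.08],[[0,0,0],[0,0,0],0.08],[[0,0,0],[0,0,0],0.08],[[0,0,0],[0,0,0],0.08],[[0,0,0],[0,0,0],0.08]]'
python3 - <<'E'
from h import *
todo([535.8,199.1,300])
from workcell import vision
c=(535.9,199.7); 
s=vision.get_image("side");t=vision.get_image("top")
cv2.imwrite("pics/t4.png",t["img"]); cv2.imwrite("pics/s4.png",s["img"])
cv2.imwrite("pics/v4.png",np.hstack([rect(t,c,172,50,4),rect(s,c,172,50,4)]))
E
```

```text
t: 8.3
ee_pos: [535.3, 199.4, 210.3]
orientation: [1.266, 1.171, -1.273]
ft_force: [0.5, 0.3, -0.2]
width: 79.9
t: 8.97
ee_pos: [551.0, 8.5, 312.6]
orientation: [1.269, 1.169, -1.268]
ft_force: [0.0, -0.7, -0.2]
width: 79.9
t: 9.63
ee_pos: [543.3, -88.3, 311.8]
orientation: [1.268, 1.17, -1.268]
ft_force: [0.3, 0.2, 0.5]
width: 79.9
t 9.63 ee [543.3 -88.3 311.8] q [-0.183  0.219  1.706  0.     1.217 -0.103] F [0.3 0.2 0.5] M [-0.09 -0.05 -0.  ] w 79.9
x [ 0.  0. -1.] y [ 0.997 -0.08   0.   ] z [-0.08  -0.997 -0.   ]
tool shift mm [  11.8  -30.5 -285.8] yaw of tool y deg -4.6
```

View pics/v4.png

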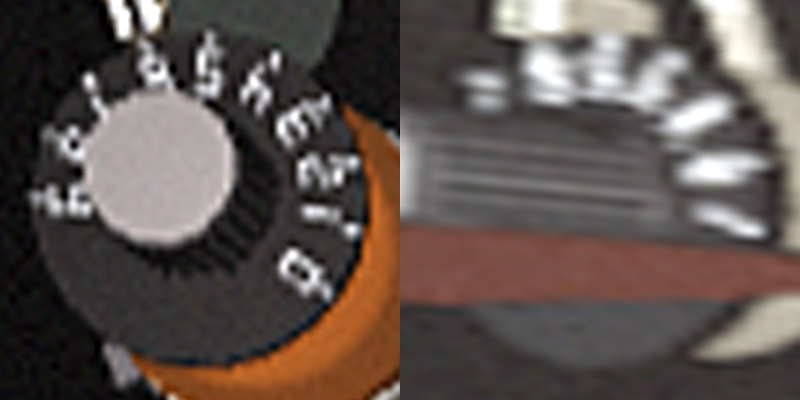

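View pics/s4.png

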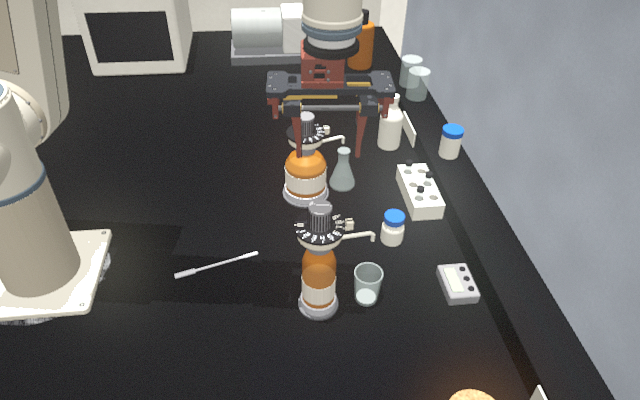

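The dial now reads clearly in the top view. From 0 at (300,275) the numerals rise counterclockwise to 5 at (208,65) and 6 at (155,65), and 6 sits directly at the ivory tab (140,20). The flask still stands at (343,170). The fingers are 70 mm above everything and touch nothing.

```bash
python3 -c "
from workcell import workorder
print(workorder.close_job())"
```

```text
the job is handed in; nothing more can be done
None
```

The wide dispenser is set to 6, and I handed the job in at about 9.7 s of the 29 s allowed. It started at 3. I gripped the sleeve from above, turned it 72° clockwise (three clicks), released it and backed away.

- **Setting:** The last pictures show 6 at the index tab, with 5 and 7 evenly on either side. The moment left on the grip before I let go was about 0.02 N m, so the sleeve was resting in its click stop.
- **Flask and slim dispenser:** The flask stands at the same pixel position as at the start. I never touched the slim dispenser, and it looks unchanged, though I did not measure its setting.
- **Forces:** The gripper was about 1 mm off centre when it closed, which gave a side force of about 17 N. A 1.5 mm shift brought this to nearly zero before turning. At the end the gripper was open and clear of everything, with no contact force.
- **Measurements:** The two cameras placed the wide grip within about 2 mm of each other. The estimates of the tab and numeral angles differed by up to 5°, too little to change which numeral is at the tab.

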